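Load the packing bench's flow lane

TASK

On the packing bench of a small distillery, load both small brown cartons (the two alike ones, not the tall or the flat carton) into the sloped roller lane, one after the other: set each one upright and lengthwise on the upper part of the lane, gently because there is glass inside, and let it slide down, the first to the end stop, the second up against the first. Do not knock over the glass sample bottle that stands among the cartons.

Things in the scene. Friction and masses are not known exactly. Their poses are not given: they have to be found in the camera images.
- carton_a_mid (a point): One of two identical plain brown cardboard cartons with clear tape on top, 70 long x 45 wide x 64 mm high, 0.25 kg, upright on the bench. The point is its centre, 32 mm above its underside; x along the 70 mm, y across the 45 mm, z up. Best gripped across the 45 mm, within 25 mm of its top. The other cartons about are taller (130 mm) or flat (40 mm).
- carton_b_mid (a point): The other of the two identical plain brown cardboard cartons with clear tape on top, 70 long x 45 wide x 64 mm high, 0.25 kg, upright on the bench. The point is its centre, 32 mm above its underside; x along the 70 mm, y across the 45 mm, z up. Best gripped across the 45 mm, within 25 mm of its top. The other cartons about are taller (130 mm) or flat (40 mm).
- lane: Fixed sloped roller lane; upright cartons slide down it by themselves. Origin on the bench under its middle; x level, up the lane; y across. Roller tops at z = 65 mm + 0.176 x (10 degrees), from the end stop (60 mm high plate, face at x = -150) to the open upper end (+150). Rails 68 mm apart, 8 thick, 6 above the rollers: cartons fit lengthwise, held above the rails. Set carton centres at x = 0 to 110, best 60.
- sample_bottle_mid (a point): Closed clear glass bottle with a black cap and a paper label, 60 mm in diameter, 160 mm high, standing on the bench among the cartons; the point is on its axis, half-way up (80 mm above the bench).
There are look-alikes about, which are no part of the job. Leave any purple or yellow look-alike of the part that bears carton_b_mid alone.

How it is judged:
On the way, in this order (a step that is already met when the one before it is completed fails the run):
1. the first carton is upright and low over the rollers in the upper part of the lane (((y of carton_a_mid in the frame of lane between -0.025 and 0.025 m and height (world z) of carton_a_mid between 0.05 and 0.145 m and angle between carton_a_mid's own z axis and vertical below 0.4 rad and x of carton_a_mid in the frame of lane between 0 and 0.15 m) or (y of carton_b_mid in the frame of lane between -0.025 and 0.025 m and height (world z) of carton_b_mid between 0.05 and 0.145 m and angle between carton_b_mid's own z axis and vertical below 0.4 rad and x of carton_b_mid in the frame of lane between 0 and 0.15 m))), for 0.1 s.
2. one carton has come to rest upright at the end stop (((y of carton_a_mid in the frame of lane between -0.025 and 0.025 m and height (world z) of carton_a_mid between 0.05 and 0.107 m and angle between carton_a_mid's own z axis and vertical below 0.4 rad and x of carton_a_mid in the frame of lane between -0.15 and -0.105 m and linear speed of carton_a below 0.03 m/s) or (y of carton_b_mid in the frame of lane between -0.025 and 0.025 m and height (world z) of carton_b_mid between 0.05 and 0.107 m and angle between carton_b_mid's own z axis and vertical below 0.4 rad and x of carton_b_mid in the frame of lane between -0.15 and -0.105 m and linear speed of carton_b below 0.03 m/s))), for 0.2 s.
3. with one carton at the stop, the other is upright and low over the rollers in the upper part of the lane ((((y of carton_a_mid in the frame of lane between -0.025 and 0.025 m and height (world z) of carton_a_mid between 0.05 and 0.145 m and angle between carton_a_mid's own z axis and vertical below 0.4 rad and x of carton_a_mid in the frame of lane between 0 and 0.15 m) and (y of carton_b_mid in the frame of lane between -0.025 and 0.025 m and height (world z) of carton_b_mid between 0.05 and 0.107 m and angle between carton_b_mid's own z axis and vertical below 0.4 rad and x of carton_b_mid in the frame of lane between -0.15 and -0.105 m and linear speed of carton_b below 0.03 m/s)) or ((y of carton_b_mid in the frame of lane between -0.025 and 0.025 m and height (world z) of carton_b_mid between 0.05 and 0.145 m and angle between carton_b_mid's own z axis and vertical below 0.4 rad and x of carton_b_mid in the frame of lane between 0 and 0.15 m) and (y of carton_a_mid in the frame of lane between -0.025 and 0.025 m and height (world z) of carton_a_mid between 0.05 and 0.107 m and angle between carton_a_mid's own z axis and vertical below 0.4 rad and x of carton_a_mid in the frame of lane between -0.15 and -0.105 m and linear speed of carton_a below 0.03 m/s)))), for 0.1 s.
At the end, for the whole second after the job is handed in: One small carton rests in the lane at the end stop (centre within 17 mm of its place along the lane), the other rests right behind it (within about 23 mm), both between the rails (25 mm of the lane's middle line), on the rollers, upright to the lane (within 23 degrees of vertical) and at rest ((((y of carton_a_mid in the frame of lane between -0.025 and 0.025 m and height (world z) of carton_a_mid between 0.05 and 0.107 m and angle between carton_a_mid's own z axis and vertical below 0.4 rad and x of carton_a_mid in the frame of lane between -0.15 and -0.105 m and linear speed of carton_a below 0.03 m/s) and (y of carton_b_mid in the frame of lane between -0.025 and 0.025 m and height (world z) of carton_b_mid between 0.05 and 0.117 m and angle between carton_b_mid's own z axis and vertical below 0.4 rad and x of carton_b_mid in the frame of lane between -0.09 and -0.03 m and linear speed of carton_b below 0.03 m/s)) or ((y of carton_b_mid in the frame of lane between -0.025 and 0.025 m and height (world z) of carton_b_mid between 0.05 and 0.107 m and angle between carton_b_mid's own z axis and vertical below 0.4 rad and x of carton_b_mid in the frame of lane between -0.15 and -0.105 m and linear speed of carton_b below 0.03 m/s) and (y of carton_a_mid in the frame of lane between -0.025 and 0.025 m and height (world z) of carton_a_mid between 0.05 and 0.117 m and angle between carton_a_mid's own z axis and vertical below 0.4 rad and x of carton_a_mid in the frame of lane between -0.09 and -0.03 m and linear speed of carton_a below 0.03 m/s)))); the robot touches nothing.
It fails at once if a carton was dropped or thrown into the lane (faster than 0.95 m/s there, as in a fall of more than about 45 mm) ((x of carton_a_mid in the frame of lane between -0.17 and 0.17 m and y of carton_a_mid in the frame of lane between -0.05 and 0.05 m and height (world z) of carton_a_mid below 0.16 m and linear speed of carton_a above 0.95 m/s) or (x of carton_b_mid in the frame of lane between -0.17 and 0.17 m and y of carton_b_mid in the frame of lane between -0.05 and 0.05 m and height (world z) of carton_b_mid below 0.16 m and linear speed of carton_b above 0.95 m/s)).
It fails at once if the sample bottle was knocked over (tilted by more than 30 degrees) (angle between sample_bottle_mid's own z axis and vertical above 0.52 rad).
It also fails if it takes over 72 s, if anything falls off the work surface, if the arm or the gripper's body presses on something with over 40 N, if the wrist force passes 120 N, or if a joint passes its speed limit or range.

ROBOT

A 6-joint arm with a two-finger parallel gripper is mounted at the origin on the work surface. World frame = base frame: x ahead of the robot, y to its left, z up, the work surface at z = 0. Lengths are in m, angles in rad, forces in N, time in s.
With the tool pointing down it reaches from about 0.3 to 0.875 m from the base axis. Payload 6.4 kg.
Tool frame: the origin (TCP) lies midway between the tips of the shut fingers; the grasp point (between the pads) lies 19 mm behind it (ctrl.pinch_z is the distance from the TCP to the grasp point, in m); z points along the fingers, y is the line along which they close (so a half turn about z gives the same grasp; the last joint's range is limited). The gripper opens to 85 mm and grips with 20 to 120 N. Pads are 22 mm wide; open, the fingers measure 114 mm over their backs; the gripper's body (76 mm by 85 mm) begins 54 mm behind the grasp point. The pads swing forward as they close: fully open they stand 13 mm farther back than shut.
Start: joints at [-1.458, 0.181, 1.607, -0, 1.354, -0.206], TCP at [0.18, -0.546, 0.192] pointing down, gripper open.
Joint ranges: [-2.99, 2.99], [-0.89, 2.07], [0.3, 2.58], [-1.14, 4.28], [0, 2.63], [-3.12, 3.12]. Speed limits (rad/s): [2.57, 2.57, 3.01, 3.14, 3.14, 3.14].

INTERFACE

Orientations are given as a unit quaternion [w, x, y, z].
In Python, from bench import ctrl gives the robot as it stands.
- The arm moves only by the tool apply_moves, never from a script. Its argument "moves" is a list of rows, each an object with "jaw": the opening, from 0 (shut) to 1 (fully open); "offset": the shift along the tool's x, y, z in mm, a list of three; "rot": the turn, a rotation vector about the tool's x, y, z in degrees, a list of three. In form: [{"jaw": jaw, "offset": [dx, dy, dz], "rot": [ax, ay, az]}, ...]. A call has exactly 5 rows; each row shifts and turns the commanded pose from where the row before left it, along the tool's axes as they then stand; what a row does not reach is not made up. A row lasts 1/8 s, in which the tool goes at most 62.5 mm and 10.7 degrees, less where a joint would pass 70% of its speed; a pose out of reach is approached as far as the arm can. A call is refused whole if a number of a shift passes 62.5 or a number of a turn 10.7, either way. A call with a gripper value outside its range is refused whole. The fingers move at their own pace and stop on an object; the grip force is fixed at half the most. Time passes only in rows, so rows that do not move let the fingers close, or fill a call up. It gives the time, the measured TCP pose, the force, the opening and the grip force at its end, in the units of the state.
- ctrl.get_obs(): the state, without advancing time (a new reading comes with each control period).
- ctrl.camera(name): name is "side" or "top" or "wrist"; returns (picture, depth): 480x640x3 uint8, red, green, blue; 480x640 float32, m along the optical axis (not along the pixel's ray), 0 where there is no reading.
- ctrl.camera_params(name): a dict with "K" (3x3 intrinsics, pixels), "cam_to_world" (4x4, takes a point from camera to world coordinates); the wrist camera has in their place "mount" (4x4, takes a point from camera to tool coordinates, whose origin is the TCP and whose axes are the flange's). Camera axes: x right, y down, z forward; pixel columns grow to the right and rows downward; lengths in m; the calibration is good to about 2 mm. A picture is of the moment at which its call begins: read the wrist's pose just before it. camera_params takes no time and is no camera call.
- ctrl.hand_in(): hands the job in; it is judged then, once.
Trained networks look in the newest picture that a camera, given by its name, has taken for a name from the list of things; names that differ only in an ending like _2 or _b are one class to them, and where a whole thing is asked for, a point or a joint stands for the part that bears it (a point fixed in the world has none). Each returns a list of dicts, best first, with "score" (0 to 1); they miss things now and then, are a little off and sometimes report something else, mostly with a low value. They report only what shows in the picture. A call takes as long as a camera call. They do not tell look-alikes from the thing itself.
- ctrl.outline_of(camera, target): "region" (480x640 bool, what is visible of it) and "position" ([column, row] in pixels, amid what is visible of it).
The state is a dict: "time_s": time; "q": joint angles; "dq": joint speeds; "joint_efforts": joint torques, N m; "eef_pos": TCP position; "eef_rot": TCP orientation; "wrist_force": force on the tool from outside, world axes, zero at the start; "torque": the same for the moment, N m; "opening": opening from 0.0 (shut) to 1.0 (fully open); "grasp_force": force on a finger pad.
Only numpy, scipy, OpenCV 4.12 (cv2) and the standard library are available. Lean on these libraries where they do the work, as an engineer would, in place of code of your own. Each camera call takes 0.05 s, during which the arm holds its last target. There are 200 camera calls.

## Working session

There is one attempt and no reset: what is moved stays moved. The work goes in short steps, Python scripts to look and compute and a tool call to move; the robot and the scene stay as the last step left them, time stands still between calls to the robot, and variables do not carry over. Pictures are saved under pics/ and viewed, at most 10 in all, crops included, and the job is handed in when it is done.

Besides the shell and the picture viewer there is one more tool, called after "Call:" by a JSON object that holds its "api" and its "payload", one argument or row to a line. apply_moves: Moves the arm, as the interface text tells. Its arguments: {"type":"object","properties":{"moves":{"type":"array"}},"required":["moves"]}

```bash
mkdir -p pics; cat > h.py <<'E'
import numpy as np, cv2
from bench import ctrl
def cloud(cam):
    im,d=ctrl.camera(cam); p=ctrl.camera_params(cam); K=np.array(p["K"]); T=np.array(p["cam_to_world"])
    v,u=np.mgrid[:480,:640]
    P=np.stack([(u-K[0,2])/K[0,0]*d,(v-K[1,2])/K[1,1]*d,d],-1)@T[:3,:3].T+T[:3,3]
    P[d==0]=np.nan
    return im,P
def save(n,im): cv2.imwrite("pics/"+n,im[...,::-1])
E
python3 - <<'E'
from h import *
o=ctrl.get_obs();print(o)
for c in("top","side"):
    im,P=cloud(c);save(c+".png",im);np.save(c+".npy",P)
    for t in("carton_a_mid","sample_bottle_mid","lane"):
        for r in ctrl.outline_of(c,t):
            m=r["region"];Q=P[m];Q=Q[~np.isnan(Q[:,0])]
            z=np.percentile(Q[:,2],90) if len(Q) else 0
            S=Q[Q[:,2]>z-.006]
            rr=cv2.minAreaRect((S[:,:2]*1000).astype(np.float32)) if len(S) else None
            print(c,t,round(r["score"],2),np.round(r["position"]),m.sum(),round(z,3),np.round(np.median(S,0),3),rr)
E
```

```text
{'time_s': 0.0, 'q': array([-1.45827813e+00,  1.81540581e-01,  1.60800954e+00,  2.77887815e-05,
        1.35380563e+00, -2.06317704e-01]), 'dq': array([ 0.00087786,  0.00167006, -0.000581  ,  0.00067965, -0.00133205,
       -0.00043591]), 'joint_efforts': array([-9.71272784e-04, -4.44869900e+01, -3.51342058e+01, -4.12843683e-04,
        9.06792877e-03, -3.62164826e-05]), 'eef_pos': array([ 0.1801855 , -0.54538549,  0.19148374]), 'eef_rot': array([-8.79941165e-04,  9.87319940e-01,  1.58740537e-01,  5.48801636e-05]), 'wrist_force': array([-0.47127207, -0.36865907,  0.17397494]), 'torque': array([ 0.00077446,  0.01873948, -0.01951297]), 'grasp_force': 0.0, 'opening': 1.0016582887503536}
top carton_a_mid 0.69 [356. 175.] 953 0.067 [ 0.59  -0.111  0.064] ((590.51123046875, -110.61197662353516), (70.04898071289062, 45.10393524169922), 1.9415557384490967)
top sample_bottle_mid 0.6 [454. 172.] 1200 0.159 [ 0.589 -0.295  0.16 ] ((589.4786987304688, -294.2982482910156), (27.246265411376953, 26.880775451660156), 4.893270969390869)
top lane 0.91 [173. 208.] 8302 0.087 [0.404 0.242 0.088] ((525.6666259765625, 248.09805297851562), (321.82403564453125, 85.35607147216797), 7.002807140350342)
side carton_a_mid 0.65 [396. 297.] 2490 0.064 [ 0.588 -0.114  0.063] ((589.0796508789062, -111.29022216796875), (71.31141662597656, 46.127288818359375), 1.908159852027893)
side sample_bottle_mid 0.93 [435. 404.] 4432 0.158 [ 0.587 -0.297  0.159] ((587.6255493164062, -296.10040283203125), (27.2406005859375, 26.68393325805664), 26.705238342285156)
side lane 0.73 [322. 150.] 6742 0.085 [0.408 0.24  0.086] ((525.0696411132812, 247.0872802734375), (321.0041198730469, 86.59120178222656), 6.865699291229248)
```

View pics/top.png

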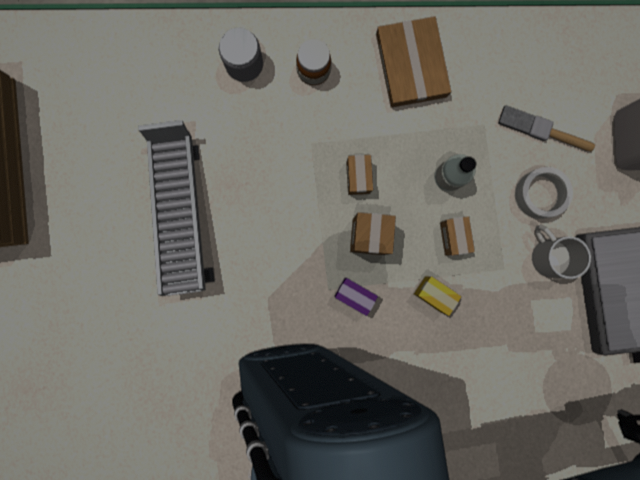

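View pics/side.png

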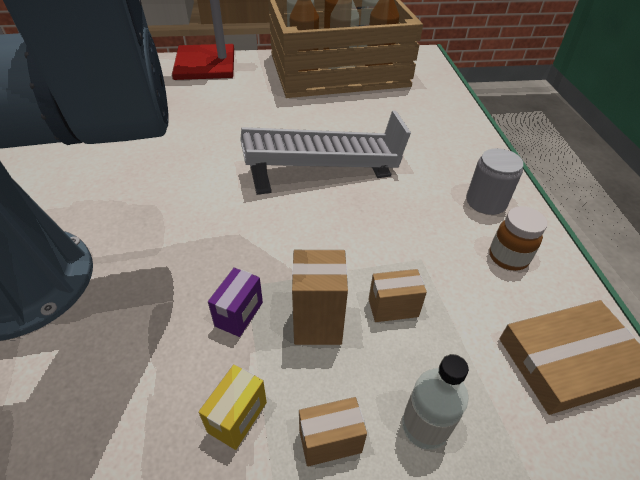

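The top view shows brown cartons at (360,175) and (458,236), with the tall one at (374,233) and the bottle at (455,172). The lane spans (177,130) to (181,290) with its stop at the far end, so its upper end faces the robot. In the side view the cartons are at (397,297) and (333,430).

```bash
python3 - <<'E'
from h import *
for c,box in(("top",(435,205,485,270)),("side",(295,395,372,468))):
    P=np.load(c+".npy");x0,y0,x1,y1=box
    Q=P[y0:y1,x0:x1].reshape(-1,3);Q=Q[(Q[:,2]>.058)&(Q[:,2]<.072)]
    print(c,len(Q),np.round(Q.mean(0),4),cv2.minAreaRect((Q[:,:2]*1000).astype(np.float32)))
    # tall and flags
    b=(350,205,400,260) if c=="top" else (285,240,355,350)
    Q=P[b[1]:b[3],b[0]:b[2]].reshape(-1,3);Q=Q[Q[:,2]>.12]
    print("tall",np.round(Q.mean(0),3),cv2.minAreaRect((Q[:,:2]*1000).astype(np.float32)))
    Q=P.reshape(-1,3);Q=Q[(Q[:,0]>.34)&(Q[:,0]<.72)&(Q[:,1]>.17)&(Q[:,1]<.32)&(Q[:,2]>.03)&(Q[:,2]<.15)]
    r=cv2.minAreaRect((Q[:,:2]*1000).astype(np.float32));print("lane",r,np.round(cv2.boxPoints(r),0).tolist())
    S=Q[Q[:,2]>.105];print("stop",len(S),np.round(S.mean(0),4),S[:,2].max(),cv2.minAreaRect((S[:,:2]*1000).astype(np.float32)))
    A=Q[Q[:,2]<.1]; co=np.linalg.lstsq(np.c_[A[:,:2],np.ones(len(A))],A[:,2],rcond=None)[0]
    print("plane",co,np.hypot(*co[:2]),np.degrees(np.arctan2(-co[1],-co[0])))
E
```

```text
top 862 [ 0.4668 -0.3008  0.0639] ((466.7784423828125, -301.21392822265625), (70.19644165039062, 46.896026611328125), 6.96160364151001)
tall [ 0.47  -0.129  0.13 ] ((470.27789306640625, -129.2593994140625), (70.09607696533203, 70.73240661621094), 84.3882064819336)
lane ((524.6033325195312, 248.2690887451172), (324.47174072265625, 86.29135131835938), 6.931753635406494) [[358.0, 272.0], [369.0, 186.0], [691.0, 225.0], [680.0, 311.0]]<stdin>:12: RuntimeWarning: Mean of empty slice.
  ret = um.true_divide(
Traceback (most recent call last):
ValueError: zero-size array to reduction operation maximum which has no identity
```

```bash
python3 - <<'E'
from h import *
d=np.array([.9927,.1207]);n=np.array([-.1207,.9927])
for c in("top","side"):
    P=np.load(c+".npy")
    Q=P.reshape(-1,3);Q=Q[(Q[:,0]>.34)&(Q[:,0]<.72)&(Q[:,1]>.17)&(Q[:,1]<.32)&(Q[:,2]>.03)&(Q[:,2]<.15)]
    s=(Q[:,:2]-[.512,.2471])@d; t=(Q[:,:2]-[.512,.2471])@n
    m=(abs(t)<.02)&(s<.12); co=np.polyfit(s[m],Q[m,2],1)
    # roller tops: upper envelope
    r=Q[m,2]-np.polyval(co,s[m]); print(c,"slope",co,"q90 resid",np.percentile(r,[50,90,98]),"s range",s.min(),s.max(),"t",np.percentile(t,[.5,99.5]))
    for a in np.arange(.13,.19,.006):
        k=(s>a)&(s<=a+.006); print(round(a,3),k.sum(),Q[k,2].max().round(4) if k.any() else None,end=" | ")
    for b in (-.1,0,.1):
        k=abs(s-b)<.03; print("t",b,np.percentile(t[k],[1,99]))
P=np.load("side.npy");Q=P[395:468,295:372].reshape(-1,3);Q=Q[(Q[:,2]>.058)&(Q[:,2]<.072)]
print(Q.mean(0),cv2.minAreaRect((Q[:,:2]*1000).astype(np.float32)))
print(ctrl.camera_params("wrist"),ctrl.pinch_z)
E
```

```text
top slope [-0.16680023  0.06069122] q90 resid [0.00244306 0.00640406 0.00835243] s range -0.14958498917702998 0.17488982836741096 t [-0.04273905  0.04113784]
0.13 75 0.052 | 0.136 143 0.0508 | 0.142 128 0.0492 | 0.148 105 0.0492 | 0.154 299 0.078 | 0.16 324 0.1009 | 0.166 142 0.1023 | 0.172 46 0.0991 | 0.178 0 None | 0.184 0 None | t -0.1 [-0.04272401  0.04001579]
t 0 [-0.04259683  0.04053027]
t 0.1 [-0.04238468  0.04084384]
side slope [-0.16897799  0.06138361] q90 resid [0.00170965 0.00398863 0.00496669] s range -0.1504411116765663 0.17343234483143125 t [-0.04418283  0.04102936]
0.13 76 0.0481 | 0.136 96 0.0467 | 0.142 64 0.0464 | 0.148 103 0.0497 | 0.154 329 0.0895 | 0.16 310 0.0986 | 0.166 88 0.0978 | 0.172 13 0.0955 | 0.178 0 None | 0.184 0 None | t -0.1 [-0.04404436  0.03955526]
t 0 [-0.04379784  0.03957778]
t 0.1 [-0.04384491  0.03961968]
[ 0.4644564  -0.30299647  0.06312668] ((464.9658203125, -301.38568115234375), (70.64730072021484, 45.77018356323242), 7.144908905029297)
{'K': array([[397.96283458,   0.        , 317.19038559],
       [  0.        , 397.96283458, 243.31905728],
       [  0.        ,   0.        ,   1.        ]]), 'mount': array([[-6.33781790e-04, -9.53584437e-01, -3.01125089e-01,
         7.70409881e-02],
       [ 9.99999127e-01, -9.53587403e-04,  9.15051189e-04,
        -6.95569702e-04],
       [-1.15972767e-03, -3.01124246e-01,  9.53584209e-01,
        -1.80883977e-01],
       [ 0.00000000e+00,  0.00000000e+00,  0.00000000e+00,
         1.00000000e+00]])} 0.0187
```

```bash
cat >> h.py <<'E'
from scipy.spatial.transform import Rotation as R
def delta(pos,yaw,pitch=0):
    """remaining shift (mm, current tool axes) and turn (deg) to tool-down pose at world yaw (deg); pitch about tool y"""
    o=ctrl.get_obs();q=o["eef_rot"];Rc=R.from_quat([*q[1:],q[0]])
    Rt=R.from_euler("z",yaw,degrees=True)*R.from_euler("x",180,degrees=True)*R.from_euler("y",pitch,degrees=True)
    D=Rc.inv()*Rt
    print("t",round(o["time_s"],2),"pos",np.round(o["eef_pos"],4),"shift",np.round(1000*Rc.inv().apply(np.array(pos)-o["eef_pos"]),1),"in target axes",np.round(1000*Rt.inv().apply(np.array(pos)-o["eef_pos"]),1),"turn",np.round(np.degrees(D.as_rotvec()),1),"F",np.round(o["wrist_force"],1),"open",round(o["opening"],2),"grip",round(o["grasp_force"],1))
E
python3 -c "
from h import *
delta([.466,-.301,.192],7)"
```

```text
t 0.4 pos [ 0.1802 -0.546   0.1923] shift [ 3.482e+02 -1.431e+02  3.000e-01] in target axes [ 3.135e+02 -2.083e+02  3.000e-01] turn [-0.   0.  11.3] F [-0.5  0.3  0.2] open 1.0 grip 0.0
```

Call:
{"api": "apply_moves", "payload": {
  "moves": [
    {"jaw": 1,"offset": [0,0,0],"rot": [0,0,10.5]},
    {"jaw": 1,"offset": [0,0,0],"rot": [0,0,0.8]},
    {"jaw": 1,"offset": [39,-26,0],"rot": [0,0,0]},
    {"jaw": 1,"offset": [39,-26,0],"rot": [0,0,0]},
    {"jaw": 1,"offset": [39,-26,0],"rot": [0,0,0]}
  ]
}}

```text
time_s: 1.02
eef_pos: [0.2878, -0.4536, 0.1925]
eef_rot: [0.0, 0.998, 0.062, 0.0]
wrist_force: [0.3, -0.3, -0.6]
opening: 1.0
grasp_force: 0.0
```

Call:
{"api": "apply_moves", "payload": {
  "moves": [
    {"jaw": 1,"offset": [39,-26,0],"rot": [0,0,0]},
    {"jaw": 1,"offset": [39,-26,0],"rot": [0,0,0]},
    {"jaw": 1,"offset": [39,-26,0],"rot": [0,0,0]},
    {"jaw": 1,"offset": [39,-26,0],"rot": [0,0,0]},
    {"jaw": 1,"offset": [39,-26,0],"rot": [0,0,0]}
  ]
}}

```text
time_s: 1.65
eef_pos: [0.4658, -0.3007, 0.1926]
eef_rot: [0.0, 0.998, 0.063, 0.0]
wrist_force: [0.5, -0.6, 0.2]
opening: 0.997
grasp_force: 0.0
```

```bash
python3 - <<'E'
from h import *
p=ctrl.camera_params("wrist");K=np.array(p["K"]);M=np.array(p["mount"])
o=ctrl.get_obs();im,d=ctrl.camera("wrist");save("w1.png",im)
q=o["eef_rot"];T=np.eye(4);T[:3,:3]=R.from_quat([*q[1:],q[0]]).as_matrix();T[:3,3]=o["eef_pos"];T=T@M
v,u=np.mgrid[:480,:640];P=np.stack([(u-K[0,2])/K[0,0]*d,(v-K[1,2])/K[1,1]*d,d],-1)@T[:3,:3].T+T[:3,3]
Q=P[d>0];Q=Q[(abs(Q[:,0]-.466)<.06)&(abs(Q[:,1]+.301)<.05)&(abs(Q[:,2]-.064)<.006)]
print(len(Q),Q.mean(0),cv2.minAreaRect((Q[:,:2]*1000).astype(np.float32)))
delta([.466,-.301,.029],7)
E
```

```text
4773 [ 0.46691469 -0.30092494  0.06343681] ((465.3442077636719, -301.1737365722656), (70.74141693115234, 45.02838134765625), 7.263614177703857)
t 1.7 pos [ 0.4693 -0.2968  0.1926] shift [ -4.3   4.1 163.6] in target axes [ -3.8   3.8 163.6] turn [-0.1 -0.2  0.3] F [0.4 3.4 0.5] open 1.0 grip 0.0
```

Call:
{"api": "apply_moves", "payload": {
  "moves": [
    {"jaw": 1,"offset": [0,0,40],"rot": [0,0,0]},
    {"jaw": 1,"offset": [0,0,40],"rot": [0,0,0]},
    {"jaw": 1,"offset": [0,0,0],"rot": [0,0,0]},
    {"jaw": 1,"offset": [0,0,0],"rot": [0,0,0]},
    {"jaw": 1,"offset": [0,0,0],"rot": [0,0,0]}
  ]
}}

```text
time_s: 2.33
eef_pos: [0.4658, -0.303, 0.1146]
eef_rot: [0.001, 0.998, 0.061, 0.001]
wrist_force: [0.5, 0.7, 0.2]
opening: 1.002
grasp_force: 0.0
```

```bash
python3 -c "
from h import *
delta([.4655,-.3012,.029],7)"
```

```text
t 2.33 pos [ 0.4658 -0.303   0.1146] shift [-0.3 -2.1 85.6] in target axes [-0.1 -1.8 85.6] turn [ 0.2 -0.1 -0. ] F [0.5 0.7 0.2] open 1.0 grip 0.0
```

Call:
{"api": "apply_moves", "payload": {
  "moves": [
    {"jaw": 1,"offset": [0,-2,30],"rot": [0,0,0]},
    {"jaw": 1,"offset": [0,0,30],"rot": [0,0,0]},
    {"jaw": 1,"offset": [0,0,25],"rot": [0,0,0]},
    {"jaw": 1,"offset": [0,0,0],"rot": [0,0,0]},
    {"jaw": 0,"offset": [0,0,0],"rot": [0,0,0]}
  ]
}}

```text
time_s: 2.95
eef_pos: [0.4655, -0.3008, 0.0292]
eef_rot: [0.001, 0.998, 0.061, 0.001]
wrist_force: [-0.3, 0.2, -0.6]
opening: 0.816
grasp_force: 0.0
```

Call:
{"api": "apply_moves", "payload": {
  "moves": [
    {"jaw": 0,"offset": [0,0,0],"rot": [0,0,0]},
    {"jaw": 0,"offset": [0,0,0],"rot": [0,0,0]},
    {"jaw": 0,"offset": [0,0,0],"rot": [0,0,0]},
    {"jaw": 0,"offset": [0,0,0],"rot": [0,0,0]},
    {"jaw": 0,"offset": [0,0,0],"rot": [0,0,0]}
  ]
}}

```text
time_s: 3.58
eef_pos: [0.4645, -0.2997, 0.0274]
eef_rot: [-0.0, 0.998, 0.061, -0.0]
wrist_force: [-0.0, 0.9, 0.1]
opening: 0.0
grasp_force: 0.0
```

```bash
python3 - <<'E'
from h import *
delta([.4655,-.3012,.029],7)
im,P=cloud("side");save("s2.png",im)
im,d=ctrl.camera("wrist");save("w2.png",im)
cv2.imwrite("pics/c2.png",np.hstack([cv2.imread("pics/s2.png"),cv2.imread("pics/w2.png")])[::2,::2].repeat(1,0))
cv2.imwrite("pics/c2.png",cv2.resize(np.hstack([cv2.imread("pics/s2.png")[200:,150:550],cv2.imread("pics/w2.png")[200:,120:520]]),(800,280)))
E
```

```text
t 3.58 pos [ 0.4645 -0.2997  0.0274] shift [ 0.9  1.6 -1.6] in target axes [ 0.9  1.6 -1.6] turn [-0.  0. -0.] F [-0.   0.9  0.1] open 0.0 grip 0.0
```

View pics/c2.png

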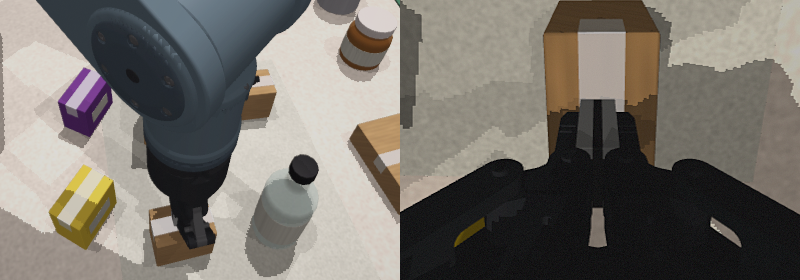

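```bash
python3 - <<'E'
from h import *
c=lambda f,y0,y1,x0,x1:cv2.resize(cv2.imread(f)[y0:y1,x0:x1],(400,400))
cv2.imwrite("pics/c3.png",np.hstack([c("pics/s2.png",360,480,275,395),c("pics/w2.png",120,420,160,460)]))
im,P=cloud("side")
hsv=cv2.cvtColor(im,cv2.COLOR_RGB2HSV)
for lab,m in(("brownlight",hsv[...,2]>90),("dark",hsv[...,2]<60)):
    Q=P[385:475,285:385][m[385:475,285:385]]
    for z0,z1 in((.005,.02),(.02,.04),(.04,.058),(.058,.07),(.07,.09)):
        S=Q[(Q[:,2]>z0)&(Q[:,2]<z1)]
        if len(S)>3:print(lab,z0,z1,len(S),cv2.minAreaRect((S[:,:2]*1000).astype(np.float32)))
E
```

```text
brownlight 0.005 0.02 11 ((457.6289978027344, -318.2218322753906), (34.47441482543945, 80.84616088867188), 65.85162353515625)
brownlight 0.02 0.04 14 ((460.1007080078125, -313.163330078125), (23.459762573242188, 80.60700988769531), 66.32134246826172)
brownlight 0.04 0.058 51 ((460.30126953125, -314.49169921875), (24.307594299316406, 80.03434753417969), 67.35987091064453)
brownlight 0.058 0.07 860 ((464.99542236328125, -301.4513854980469), (70.85545349121094, 45.364681243896484), 6.306270122528076)
brownlight 0.07 0.09 4 ((453.5621337890625, -303.9101867675781), (0.16424430906772614, 4.920203685760498), 6.067674160003662)
dark 0.058 0.07 5 ((457.1943054199219, -301.870361328125), (2.609834671020508, 40.348243713378906), 14.391111373901367)
dark 0.07 0.09 7 ((454.28582763671875, -301.7501525878906), (1.694213628768921, 11.970236778259277), 25.649795532226562)
```

View pics/c3.png

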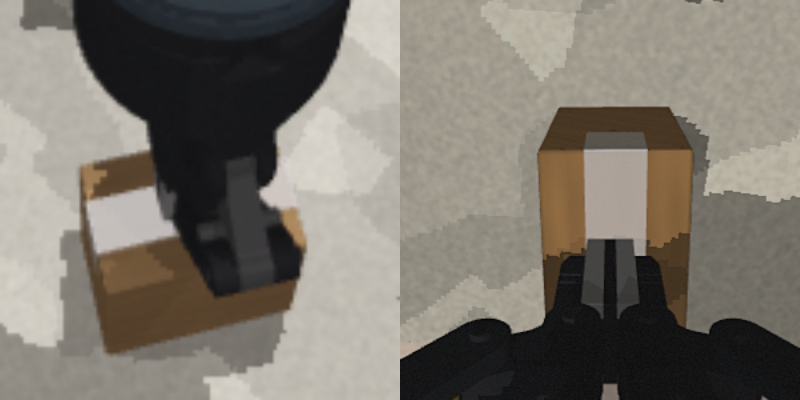

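```bash
python3 - <<'E'
from h import *
p=ctrl.camera_params("wrist");K=np.array(p["K"]);M=np.array(p["mount"])
o=ctrl.get_obs();im,d=ctrl.camera("wrist")
v,u=np.mgrid[:480,:640];C=np.stack([(u-K[0,2])/K[0,0]*d,(v-K[1,2])/K[1,1]*d,d],-1)
Tl=C@M[:3,:3].T+M[:3,3]
for name,(x,y) in dict(boxtop=(325,250),boxtop2=(300,260),boxR=(370,250),tipL=(308,306),tipL2=(308,325),tipR=(328,306),bench=(250,180),floorR=(420,250),lowend=(290,295)).items(): print(name,im[y,x],"tool mm",np.round(1000*Tl[y,x],1),d[y,x])
print(o["eef_pos"],o["q"])
E
```

```text
boxtop [170 160 152] tool mm [ 28.6   2.4 -36.2] 0.1524944
boxtop2 [175 164 156] tool mm [ 24.6  -7.2 -36.5] 0.15341456
boxR [135 102  64] tool mm [ 28.3  19.8 -35.5] 0.15324478
tipL [68 67 64] tool mm [ 11.1  -3.9 -48.6] 0.14591886
tipL2 [68 67 66] tool mm [ 10.7  -3.7 -62. ] 0.13326022
tipR [67 67 65] tool mm [ 10.6   3.4 -47.6] 0.14708278
bench [156 151 137] tool mm [ 45.9 -35.6  27.3] 0.20780464
floorR [181 175 162] tool mm [ 6.9 56.5 28.4] 0.22065307
lowend [132  98  63] tool mm [ 10.  -11.3 -36.8] 0.15747522
[ 0.46445604 -0.29972831  0.0273613 ] [-7.87823384e-01  3.39317498e-01  1.78056536e+00 -3.19458192e-05
  1.02177235e+00  6.61340966e-01]
```

The fingers are shut through the carton with no contact and no force, which isn't physically right. I'll open them and see how the carton reacts before I rely on any more contact.

Call:
{"api": "apply_moves", "payload": {
  "moves": [
    {"jaw": 1,"offset": [0,0,0],"rot": [0,0,0]},
    {"jaw": 1,"offset": [0,0,0],"rot": [0,0,0]},
    {"jaw": 1,"offset": [0,0,0],"rot": [0,0,0]},
    {"jaw": 1,"offset": [0,0,0],"rot": [0,0,0]},
    {"jaw": 1,"offset": [0,0,0],"rot": [0,0,0]}
  ]
}}

```text
time_s: 4.4
eef_pos: [0.4645, -0.2998, 0.0274]
eef_rot: [0.0, 0.998, 0.061, 0.0]
wrist_force: [0.2, -0.1, -0.3]
opening: 1.0
grasp_force: 0.0
```

```bash
python3 - <<'E'
from h import *
p=ctrl.camera_params("wrist");K=np.array(p["K"]);M=np.array(p["mount"])
delta([.4655,-.3012,.029],7)
im,d=ctrl.camera("wrist");save("w4.png",im)
v,u=np.mgrid[:480,:640];C=np.stack([(u-K[0,2])/K[0,0]*d,(v-K[1,2])/K[1,1]*d,d],-1)
Tl=(C@M[:3,:3].T+M[:3,3])*1000
b=(abs(Tl[...,2]+36)<5)&(abs(Tl[...,1])<34)&(abs(Tl[...,0])<60)&(d>0)&(im.sum(-1)>180)
S=Tl[b];print("top in tool",cv2.minAreaRect(S[:,:2].astype(np.float32)),S[:,2].mean())
f=(im.sum(-1)<150)&(d>0);S=Tl[f]
for z in range(-70,20,10):
    k=S[(S[:,2]>z)&(S[:,2]<z+10)&(abs(S[:,0])<30)]
    if len(k):print(z,len(k),"neg",k[k[:,1]<0][:,1].max() if (k[:,1]<0).any() else None,"pos",k[k[:,1]>0][:,1].min() if (k[:,1]>0).any() else None, "x",k[:,0].min(),k[:,0].max())
E
```

```text
t 4.4 pos [ 0.4645 -0.2998  0.0274] shift [ 0.8  1.6 -1.6] in target axes [ 0.8  1.6 -1.6] turn [ 0. -0. -0.] F [ 0.2 -0.1 -0.3] open 1.0 grip 0.0
top in tool ((0.19437789916992188, 1.168741226196289), (45.227134704589844, 72.30636596679688), 89.88555908203125) -36.07569097146359
-70 1773 neg -42.57684089679289 pos 41.599214704106885 x -11.573560271118124 11.615618092111092
-60 884 neg -42.587100993084945 pos 41.5656552329122 x -11.678019290723512 11.321266117308687
-40 1620 neg -8.264325771394667 pos 10.3359204506553 x -29.85786821808867 9.898667057006621
-30 500 neg -131.58284957884814 pos None x -15.584327258212474 29.99273895289894
-20 1511 neg -130.87537823793105 pos None x -15.397548431420342 29.982035493779417
-10 1285 neg -131.68485617916105 pos None x -15.494773263056787 29.983941587340606
0 1124 neg -131.06171205225166 pos None x -16.239235021354244 29.979524579399378
10 970 neg -131.45942008143746 pos None x -16.054664434518156 29.918405472503373
```

View pics/w4.png

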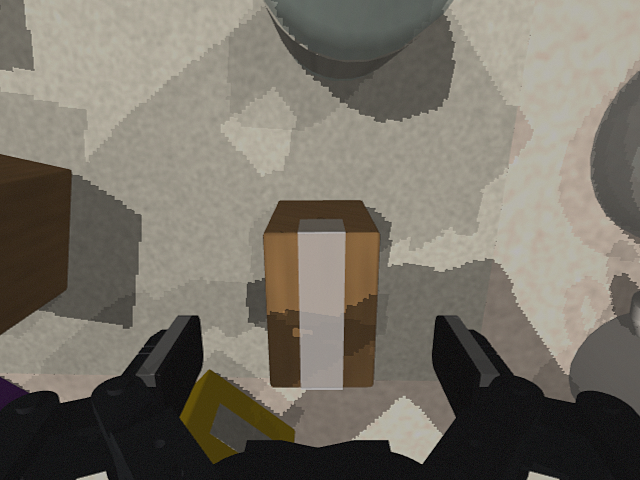

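The wrist view shows the carton between the open fingers, spanning (265-378, 232-387). The fingertips at (190,316) and (445,316) end about 50 mm behind the reported TCP, so they are still above the carton top. I'll measure that offset exactly.

```bash
python3 - <<'E'
from h import *
p=ctrl.camera_params("wrist");K=np.array(p["K"]);M=np.array(p["mount"])
im,d=ctrl.camera("wrist")
v,u=np.mgrid[:480,:640];C=np.stack([(u-K[0,2])/K[0,0]*d,(v-K[1,2])/K[1,1]*d,d],-1)
Tl=(C@M[:3,:3].T+M[:3,3])*1000
for x in (180,188,195,201,438,445,452):
    print(x,[(y,np.round(Tl[y,x],0).tolist()) for y in range(306,380,8)])
E
```

```text
180 [(306, [-27.0, -80.0, 28.0]), (314, [-32.0, -80.0, 28.0]), (322, [11.0, -47.0, -60.0]), (330, [11.0, -45.0, -66.0]), (338, [11.0, -44.0, -71.0]), (346, [10.0, -43.0, -73.0]), (354, [7.0, -43.0, -73.0]), (362, [4.0, -43.0, -74.0]), (370, [3.0, -43.0, -75.0]), (378, [0.0, -43.0, -76.0])]
188 [(306, [-27.0, -75.0, 27.0]), (314, [-32.0, -76.0, 28.0]), (322, [11.0, -44.0, -60.0]), (330, [10.0, -43.0, -64.0]), (338, [8.0, -43.0, -66.0]), (346, [5.0, -43.0, -66.0]), (354, [2.0, -44.0, -66.0]), (362, [1.0, -43.0, -69.0]), (370, [-2.0, -43.0, -68.0]), (378, [-5.0, -43.0, -69.0])]
195 [(306, [-27.0, -71.0, 28.0]), (314, [-32.0, -72.0, 27.0]), (322, [9.0, -43.0, -57.0]), (330, [7.0, -43.0, -58.0]), (338, [4.0, -43.0, -59.0]), (346, [1.0, -43.0, -59.0]), (354, [-1.0, -43.0, -61.0]), (362, [-5.0, -44.0, -60.0]), (370, [-8.0, -44.0, -61.0]), (378, [-9.0, -43.0, -63.0])]
201 [(306, [-26.0, -67.0, 27.0]), (314, [-32.0, -68.0, 27.0]), (322, [-37.0, -68.0, 27.0]), (330, [-42.0, -69.0, 28.0]), (338, [-0.0, -43.0, -52.0]), (346, [-3.0, -43.0, -53.0]), (354, [-6.0, -43.0, -54.0]), (362, [-8.0, -43.0,
[... 212 characters left out ...]
46, [-1.0, 42.0, -57.0]), (354, [-3.0, 42.0, -58.0]), (362, [-6.0, 42.0, -59.0]), (370, [-9.0, 42.0, -60.0]), (378, [-12.0, 42.0, -60.0])]
445 [(306, [-27.0, 74.0, 28.0]), (314, [-32.0, 74.0, 27.0]), (322, [10.0, 43.0, -60.0]), (330, [9.0, 42.0, -63.0]), (338, [6.0, 42.0, -63.0]), (346, [4.0, 42.0, -64.0]), (354, [2.0, 42.0, -66.0]), (362, [-1.0, 42.0, -66.0]), (370, [-4.0, 43.0, -66.0]), (378, [-6.0, 42.0, -67.0])]
452 [(306, [-27.0, 78.0, 28.0]), (314, [-32.0, 78.0, 27.0]), (322, [11.0, 45.0, -61.0]), (330, [11.0, 43.0, -66.0]), (338, [10.0, 42.0, -69.0]), (346, [8.0, 42.0, -71.0]), (354, [6.0, 42.0, -71.0]), (362, [3.0, 42.0, -71.0]), (370, [1.0, 42.0, -73.0]), (378, [-3.0, 43.0, -72.0])]
```

The real fingertips sit 40 mm behind the reported TCP; open tips measure z ≈ -53 mm against the stated -13. That explains the empty close. I'll go 43 mm deeper and watch the force.

Call:
{"api": "apply_moves", "payload": {
  "moves": [
    {"jaw": 1,"offset": [1,1,11],"rot": [0,0,0]},
    {"jaw": 1,"offset": [0,0,11],"rot": [0,0,0]},
    {"jaw": 1,"offset": [0,0,11],"rot": [0,0,0]},
    {"jaw": 1,"offset": [0,0,10],"rot": [0,0,0]},
    {"jaw": 1,"offset": [0,0,0],"rot": [0,0,0]}
  ]
}}

```text
time_s: 5.12
eef_pos: [0.4648, -0.2999, -0.0169]
eef_rot: [-0.001, 0.998, 0.061, -0.001]
wrist_force: [-0.6, -1.0, -0.3]
opening: 0.999
grasp_force: 0.0
```

Call:
{"api": "apply_moves", "payload": {
  "moves": [
    {"jaw": 0.3,"offset": [0,0,0],"rot": [0,0,0]},
    {"jaw": 0.3,"offset": [0,0,0],"rot": [0,0,0]},
    {"jaw": 0.3,"offset": [0,0,0],"rot": [0,0,0]},
    {"jaw": 0.3,"offset": [0,0,0],"rot": [0,0,0]},
    {"jaw": 0.3,"offset": [0,0,0],"rot": [0,0,0]}
  ]
}}

```text
time_s: 5.75
eef_pos: [0.4661, -0.3012, -0.0149]
eef_rot: [0.001, 0.998, 0.061, 0.0]
wrist_force: [-0.0, -0.4, 5.5]
opening: 0.519
grasp_force: 62.2
```

Gripped: opening is 44 mm and force 62 N. Lifting.

Call:
{"api": "apply_moves", "payload": {
  "moves": [
    {"jaw": 0.3,"offset": [0,0,-15],"rot": [0,0,0]},
    {"jaw": 0.3,"offset": [0,0,-35],"rot": [0,0,0]},
    {"jaw": 0.3,"offset": [0,0,-40],"rot": [0,0,0]},
    {"jaw": 0.3,"offset": [0,0,-40],"rot": [0,0,0]},
    {"jaw": 0.3,"offset": [0,0,-25],"rot": [0,0,0]}
  ]
}}

```text
time_s: 6.38
eef_pos: [0.4657, -0.3006, 0.1418]
eef_rot: [0.001, 0.998, 0.061, 0.001]
wrist_force: [-0.4, -0.1, -2.6]
opening: 0.519
grasp_force: 61.8
```

Call:
{"api": "apply_moves", "payload": {
  "moves": [
    {"jaw": 0.3,"offset": [2,-20,-5],"rot": [0,0,0]},
    {"jaw": 0.3,"offset": [4,-40,0],"rot": [0,0,0]},
    {"jaw": 0.3,"offset": [5,-50,0],"rot": [0,0,0]},
    {"jaw": 0.3,"offset": [5,-50,0],"rot": [0,0,0]},
    {"jaw": 0.3,"offset": [5,-50,0],"rot": [0,0,0]}
  ]
}}

```text
time_s: 7.0
eef_pos: [0.4589, -0.0863, 0.1428]
eef_rot: [-0.001, 0.998, 0.061, -0.001]
wrist_force: [0.2, 0.6, -2.5]
opening: 0.516
grasp_force: 62.0
```

Call:
{"api": "apply_moves", "payload": {
  "moves": [
    {"jaw": 0.3,"offset": [5,-50,0],"rot": [0,0,0]},
    {"jaw": 0.3,"offset": [5,-50,0],"rot": [0,0,0]},
    {"jaw": 0.3,"offset": [5,-50,0],"rot": [0,0,0]},
    {"jaw": 0.3,"offset": [5,-50,0],"rot": [0,0,0]},
    {"jaw": 0.3,"offset": [5,-50,0],"rot": [0,0,0]}
  ]
}}

```text
time_s: 7.62
eef_pos: [0.4528, 0.1638, 0.143]
eef_rot: [-0.0, 0.998, 0.061, -0.002]
wrist_force: [1.0, 0.2, -3.1]
opening: 0.522
grasp_force: 62.0
```

```bash
python3 -c "
from h import *
delta([.4473,.2382,.0647],7,-10)"
```

```text
t 7.62 pos [0.4528 0.1638 0.143 ] shift [  3.8 -74.5  78.3] in target axes [ 17.1 -74.5  76.5] turn [-0.  -9.8 -0. ] F [ 1.   0.2 -3.1] open 0.52 grip 62.0
```

Call:
{"api": "apply_moves", "payload": {
  "moves": [
    {"jaw": 0.3,"offset": [2,-35,0],"rot": [0,0,0]},
    {"jaw": 0.3,"offset": [2,-40,0],"rot": [0,0,0]},
    {"jaw": 0.3,"offset": [0,0,0],"rot": [0,-5,0]},
    {"jaw": 0.3,"offset": [0,0,0],"rot": [0,-5,0]},
    {"jaw": 0.3,"offset": [0,0,0],"rot": [0,0,0]}
  ]
}}

```text
time_s: 8.25
eef_pos: [0.4491, 0.2368, 0.1426]
eef_rot: [0.006, 0.994, 0.061, -0.089]
wrist_force: [-1.0, 0.1, -2.8]
opening: 0.517
grasp_force: 62.4
```

```bash
python3 - <<'E'
from h import *
im,P=cloud("top");save("t5.png",im)
m=(P[...,0]>.34)&(P[...,0]<.72)&(P[...,1]>.17)&(P[...,1]<.33)&(P[...,2]>.04)
# carton pixels beyond gripper
im2,P2=cloud("side");save("s5.png",im2)
cv2.imwrite("pics/c5.png",np.hstack([cv2.resize(im[90:330,90:330],(400,400)),cv2.resize(im2[0:240,200:440],(400,400))])[...,::-1])
p=ctrl.camera_params("wrist");K=np.array(p["K"]);M=np.array(p["mount"])
w,d=ctrl.camera("wrist")
v,u=np.mgrid[:480,:640];C=np.stack([(u-K[0,2])/K[0,0]*d,(v-K[1,2])/K[1,1]*d,d],-1)
Tl=(C@M[:3,:3].T+M[:3,3])*1000
b=(abs(Tl[...,2]+79)<6)&(abs(Tl[...,1])<34)&(abs(Tl[...,0])<60)&(d>0)&(w.sum(-1)>180)
S=Tl[b];print("top in tool",cv2.minAreaRect(S[:,:2].astype(np.float32)),S[:,2].mean(),len(S))
delta([.4473,.2382,.0647],7,-10)
E
```

```text
top in tool ((5.526958465576172, -0.8612003326416016), (59.75398635864258, 57.24113464355469), 1.331161618232727) -78.35375728459262 16622
t 8.4 pos [0.4489 0.2366 0.1436] shift [12.4 -1.8 77.9] in target axes [12.4 -1.8 77.9] turn [ 0.   0.1 -0. ] F [ 0.1 -0.1 -3.6] open 0.52 grip 62.4
```

View pics/c5.png

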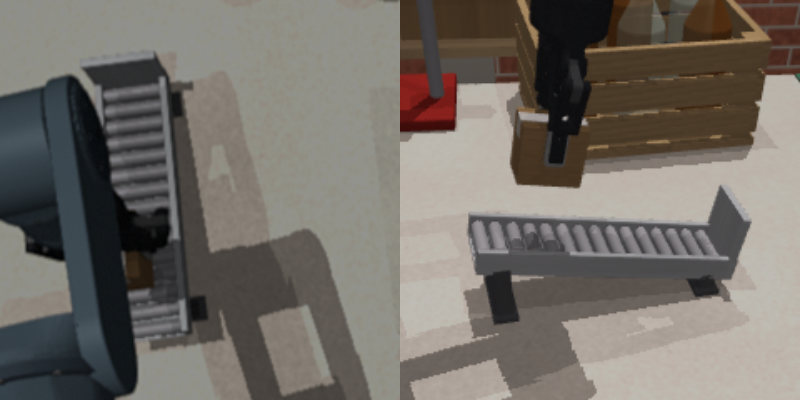

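The picture shows the carton held upright, with matching tilt, above the upper lane at about (550,150) in the right half. Lowering it.

Call:
{"api": "apply_moves", "payload": {
  "moves": [
    {"jaw": 0.3,"offset": [4,-1,22],"rot": [0,0,0]},
    {"jaw": 0.3,"offset": [4,-1,22],"rot": [0,0,0]},
    {"jaw": 0.3,"offset": [4,0,18],"rot": [0,0,0]},
    {"jaw": 0.3,"offset": [0,0,8],"rot": [0,0,0]},
    {"jaw": 0.3,"offset": [0,0,4],"rot": [0,0,0]}
  ]
}}

```text
time_s: 9.02
eef_pos: [0.4488, 0.2383, 0.0693]
eef_rot: [0.005, 0.994, 0.06, -0.087]
wrist_force: [-0.4, -0.1, -2.6]
opening: 0.519
grasp_force: 62.4
```

Call:
{"api": "apply_moves", "payload": {
  "moves": [
    {"jaw": 0.3,"offset": [0,0,1],"rot": [0,0,0]},
    {"jaw": 0.3,"offset": [0,0,1],"rot": [0,0,0]},
    {"jaw": 0.3,"offset": [0,0,1],"rot": [0,0,0]},
    {"jaw": 0.3,"offset": [0,0,0],"rot": [0,0,0]},
    {"jaw": 0.3,"offset": [0,0,0],"rot": [0,0,0]}
  ]
}}

```text
time_s: 9.65
eef_pos: [0.4486, 0.2383, 0.0666]
eef_rot: [0.005, 0.994, 0.061, -0.087]
wrist_force: [-0.4, -0.1, -2.4]
opening: 0.519
grasp_force: 62.4
```

Call:
{"api": "apply_moves", "payload": {
  "moves": [
    {"jaw": 0.3,"offset": [0,0,1],"rot": [0,0,0]},
    {"jaw": 0.3,"offset": [0,0,1],"rot": [0,0,0]},
    {"jaw": 0.3,"offset": [0,0,1],"rot": [0,0,0]},
    {"jaw": 0.3,"offset": [0,0,1],"rot": [0,0,0]},
    {"jaw": 0.3,"offset": [0,0,0],"rot": [0,0,0]}
  ]
}}

```text
time_s: 10.28
eef_pos: [0.4477, 0.2382, 0.0624]
eef_rot: [0.005, 0.994, 0.061, -0.087]
wrist_force: [0.2, -1.2, -2.5]
opening: 0.516
grasp_force: 62.4
```

Call:
{"api": "apply_moves", "payload": {
  "moves": [
    {"jaw": 0.3,"offset": [0,0,1],"rot": [0,0,0]},
    {"jaw": 1,"offset": [0,0,0],"rot": [0,0,0]},
    {"jaw": 1,"offset": [0,0,0],"rot": [0,0,0]},
    {"jaw": 1,"offset": [0,0,0],"rot": [0,0,0]},
    {"jaw": 1,"offset": [0,0,0],"rot": [0,0,0]}
  ]
}}

```text
time_s: 10.9
eef_pos: [0.4477, 0.2382, 0.0616]
eef_rot: [0.005, 0.994, 0.061, -0.087]
wrist_force: [0.9, -0.8, 0.1]
opening: 1.003
grasp_force: 0.0
```

Call:
{"api": "apply_moves", "payload": {
  "moves": [
    {"jaw": 1,"offset": [0,0,0],"rot": [0,0,0]},
    {"jaw": 1,"offset": [0,0,-30],"rot": [0,0,0]},
    {"jaw": 1,"offset": [0,0,-40],"rot": [0,0,0]},
    {"jaw": 1,"offset": [0,0,-40],"rot": [0,5,0]},
    {"jaw": 1,"offset": [0,0,0],"rot": [0,5,0]}
  ]
}}

```text
time_s: 11.52
eef_pos: [0.47, 0.2412, 0.1739]
eef_rot: [-0.001, 0.998, 0.061, 0.005]
wrist_force: [-0.5, 0.2, -0.6]
opening: 0.998
grasp_force: 0.0
```

```bash
python3 - <<'E'
from h import *
im,P=cloud("side");save("s6.png",im);cv2.imwrite("pics/c6.png",cv2.resize(im[60:240,200:440],(720,540))[...,::-1])
hsv=cv2.cvtColor(im,cv2.COLOR_RGB2HSV)
Q=P.reshape(-1,3);r=Q[:,:2]-[.515,.2464];x=-(r@[.9927,.1207]);y=-(r@[-.1207,.9927])
k=(abs(x)<.17)&(abs(y)<.034)&(Q[:,2]>.085)&(Q[:,2]<.15)&(hsv.reshape(-1,3)[:,1]>60)
print(k.sum(),x[k].min(),x[k].max(),y[k].min(),y[k].max(),Q[k,2].min(),Q[k,2].max())
delta([.590,-.111,.15],1.9)
E
```

```text
624 -0.15990681820170233 -0.08719437211562811 -0.02378065100222702 0.025934178721964365 0.08502153931622508 0.11377183064046142
t 11.57 pos [0.4667 0.2411 0.1718] shift [ 79.2 364.5  22.3] in target axes [111.5 356.   21.8] turn [-0.1 -0.5  5.1] F [-0.3  2.3 -0.7] open 1.0 grip 0.0
```

View pics/c6.png

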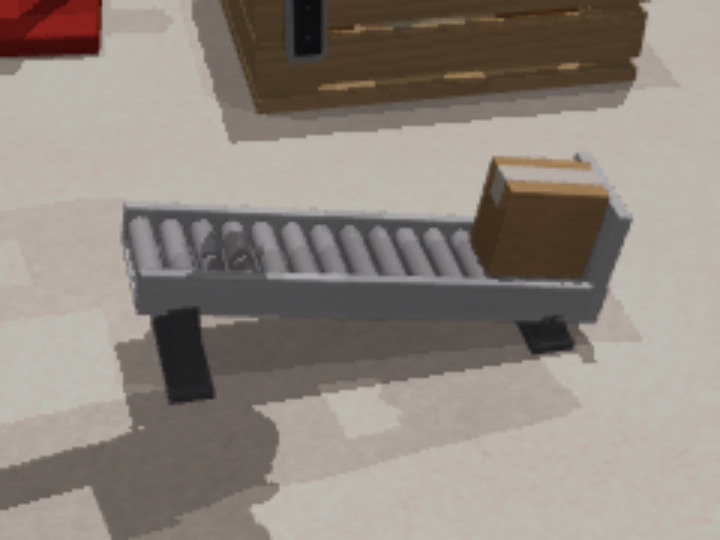

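The first carton stands upright at the end stop, at (545,215). Now for the second.

Call:
{"api": "apply_moves", "payload": {
  "moves": [
    {"jaw": 1,"offset": [0,0,0],"rot": [0,-0.5,5.1]},
    {"jaw": 1,"offset": [10,30,0],"rot": [0,0,0]},
    {"jaw": 1,"offset": [14,45,0],"rot": [0,0,0]},
    {"jaw": 1,"offset": [14,45,0],"rot": [0,0,0]},
    {"jaw": 1,"offset": [14,45,0],"rot": [0,0,0]}
  ]
}}

```text
time_s: 12.2
eef_pos: [0.5239, 0.076, 0.169]
eef_rot: [0.0, 1.0, 0.016, -0.005]
wrist_force: [0.4, 0.6, -0.8]
opening: 1.0
grasp_force: 0.0
```

Call:
{"api": "apply_moves", "payload": {
  "moves": [
    {"jaw": 1,"offset": [14,45,0],"rot": [0,0,0]},
    {"jaw": 1,"offset": [14,45,0],"rot": [0,0,0]},
    {"jaw": 1,"offset": [14,45,0],"rot": [0,0,0]},
    {"jaw": 1,"offset": [14,45,0],"rot": [0,0,0]},
    {"jaw": 1,"offset": [3,11,0],"rot": [0,0,0]}
  ]
}}

```text
time_s: 12.82
eef_pos: [0.5893, -0.1144, 0.1682]
eef_rot: [-0.0, 1.0, 0.015, -0.005]
wrist_force: [-0.5, 0.9, -0.0]
opening: 1.004
grasp_force: 0.0
```

Call:
{"api": "apply_moves", "payload": {
  "moves": [
    {"jaw": 1,"offset": [0,0,30],"rot": [0,0,0]},
    {"jaw": 1,"offset": [0,0,40],"rot": [0,0,0]},
    {"jaw": 1,"offset": [0,0,20],"rot": [0,0,0]},
    {"jaw": 1,"offset": [0,0,0],"rot": [0,0,0]},
    {"jaw": 1,"offset": [0,0,0],"rot": [0,0,0]}
  ]
}}

```text
time_s: 13.45
eef_pos: [0.5895, -0.1118, 0.0805]
eef_rot: [0.001, 1.0, 0.016, -0.003]
wrist_force: [0.2, 0.1, 0.2]
opening: 1.003
grasp_force: 0.0
```

```bash
python3 - <<'E'
from h import *
p=ctrl.camera_params("wrist");K=np.array(p["K"]);M=np.array(p["mount"])
o=ctrl.get_obs();im,d=ctrl.camera("wrist")
q=o["eef_rot"];T=np.eye(4);T[:3,:3]=R.from_quat([*q[1:],q[0]]).as_matrix();T[:3,3]=o["eef_pos"];T=T@M
v,u=np.mgrid[:480,:640];P=np.stack([(u-K[0,2])/K[0,0]*d,(v-K[1,2])/K[1,1]*d,d],-1)@T[:3,:3].T+T[:3,3]
Q=P[d>0];Q=Q[(abs(Q[:,0]-.59)<.06)&(abs(Q[:,1]+.111)<.04)&(abs(Q[:,2]-.064)<.006)]
r=cv2.minAreaRect((Q[:,:2]*1000).astype(np.float32));print(len(Q),Q[:,2].mean(),r)
delta([r[0][0]/1000,r[0][1]/1000,-.015],1.9)
E
```

```text
10464 0.06342954310687972 ((589.3365478515625, -110.28813934326172), (71.64693450927734, 45.09169006347656), 2.2547993659973145)
t 13.5 pos [ 0.5897 -0.112   0.0809] shift [ 0.3 -1.9 95.9] in target axes [-0.3 -1.7 95.9] turn [ 0.1  0.4 -0. ] F [0.7 0.3 0.1] open 1.0 grip 0.0
```

Call:
{"api": "apply_moves", "payload": {
  "moves": [
    {"jaw": 1,"offset": [0,-2,25],"rot": [0,0.4,0]},
    {"jaw": 1,"offset": [0,0,25],"rot": [0,0,0]},
    {"jaw": 1,"offset": [0,0,25],"rot": [0,0,0]},
    {"jaw": 1,"offset": [0,0,21],"rot": [0,0,0]},
    {"jaw": 1,"offset": [0,0,0],"rot": [0,0,0]}
  ]
}}

```text
time_s: 14.12
eef_pos: [0.5871, -0.1094, -0.0179]
eef_rot: [-0.0, 1.0, 0.016, -0.002]
wrist_force: [-0.1, 0.7, -0.1]
opening: 0.997
grasp_force: 0.0
```

Call:
{"api": "apply_moves", "payload": {
  "moves": [
    {"jaw": 0.3,"offset": [0,0,0],"rot": [0,0,0]},
    {"jaw": 0.3,"offset": [0,0,0],"rot": [0,0,0]},
    {"jaw": 0.3,"offset": [0,0,0],"rot": [0,0,0]},
    {"jaw": 0.3,"offset": [0,0,0],"rot": [0,0,0]},
    {"jaw": 0.3,"offset": [0,0,0],"rot": [0,0,0]}
  ]
}}

```text
time_s: 14.75
eef_pos: [0.5891, -0.1103, -0.0156]
eef_rot: [0.001, 1.0, 0.016, 0.0]
wrist_force: [-0.2, -0.2, 6.9]
opening: 0.517
grasp_force: 62.3
```

Call:
{"api": "apply_moves", "payload": {
  "moves": [
    {"jaw": 0.3,"offset": [0,0,-15],"rot": [0,0,0]},
    {"jaw": 0.3,"offset": [0,0,-35],"rot": [0,0,0]},
    {"jaw": 0.3,"offset": [0,0,-40],"rot": [0,0,0]},
    {"jaw": 0.3,"offset": [0,0,-40],"rot": [0,0,0]},
    {"jaw": 0.3,"offset": [0,0,-30],"rot": [0,0,0]}
  ]
}}

```text
time_s: 15.38
eef_pos: [0.5882, -0.1096, 0.1452]
eef_rot: [0.0, 1.0, 0.016, -0.0]
wrist_force: [0.9, -0.0, -3.7]
opening: 0.522
grasp_force: 61.8
```

```bash
python3 -c "
from h import *
delta([.4475,.2382,.145],7)"
```

```text
t 15.38 pos [ 0.5882 -0.1096  0.1452] shift [-1.293e+02 -3.522e+02  1.000e-01] in target axes [-9.730e+01 -3.624e+02  2.000e-01] turn [ 0.   0.1 -5.1] F [ 0.9 -0.  -3.7] open 0.52 grip 61.8
```

Call:
{"api": "apply_moves", "payload": {
  "moves": [
    {"jaw": 0.3,"offset": [0,0,0],"rot": [0,0,-5.1]},
    {"jaw": 0.3,"offset": [-8,-30,0],"rot": [0,0,0]},
    {"jaw": 0.3,"offset": [-13,-48,0],"rot": [0,0,0]},
    {"jaw": 0.3,"offset": [-13,-48,0],"rot": [0,0,0]},
    {"jaw": 0.3,"offset": [-13,-48,0],"rot": [0,0,0]}
  ]
}}

```text
time_s: 16.0
eef_pos: [0.5191, 0.0587, 0.1432]
eef_rot: [0.0, 0.998, 0.061, -0.001]
wrist_force: [-0.1, 1.2, -3.6]
opening: 0.516
grasp_force: 62.3
```

Call:
{"api": "apply_moves", "payload": {
  "moves": [
    {"jaw": 0.3,"offset": [-13,-48,0],"rot": [0,0,0]},
    {"jaw": 0.3,"offset": [-13,-48,0],"rot": [0,0,0]},
    {"jaw": 0.3,"offset": [-13,-48,0],"rot": [0,0,0]},
    {"jaw": 0.3,"offset": [-11,-44,0],"rot": [0,0,0]},
    {"jaw": 0.3,"offset": [0,0,0],"rot": [0,-5,0]}
  ]
}}

```text
time_s: 16.62
eef_pos: [0.4446, 0.2407, 0.1436]
eef_rot: [0.003, 0.997, 0.063, -0.046]
wrist_force: [0.7, -0.2, -4.0]
opening: 0.52
grasp_force: 62.5
```

Call:
{"api": "apply_moves", "payload": {
  "moves": [
    {"jaw": 0.3,"offset": [0,0,0],"rot": [0,-5,0]},
    {"jaw": 0.3,"offset": [0,0,0],"rot": [0,0,0]},
    {"jaw": 0.3,"offset": [0,0,0],"rot": [0,0,0]},
    {"jaw": 0.3,"offset": [0,0,0],"rot": [0,0,0]},
    {"jaw": 0.3,"offset": [0,0,0],"rot": [0,0,0]}
  ]
}}

```text
time_s: 17.25
eef_pos: [0.4478, 0.2378, 0.1434]
eef_rot: [0.005, 0.994, 0.061, -0.087]
wrist_force: [-0.4, -1.1, -3.8]
opening: 0.519
grasp_force: 62.6
```

```bash
python3 -c "
from h import *
delta([.4475,.2382,.0617],7,-10)"
```

```text
t 17.25 pos [0.4478 0.2378 0.1434] shift [14.1 -0.5 80.5] in target axes [14.  -0.5 80.5] turn [ 0.   0.1 -0. ] F [-0.4 -1.1 -3.8] open 0.52 grip 62.6
```

Call:
{"api": "apply_moves", "payload": {
  "moves": [
    {"jaw": 0.3,"offset": [5,0,22],"rot": [0,0,0]},
    {"jaw": 0.3,"offset": [5,0,22],"rot": [0,0,0]},
    {"jaw": 0.3,"offset": [4,0,18],"rot": [0,0,0]},
    {"jaw": 0.3,"offset": [0,0,8],"rot": [0,0,0]},
    {"jaw": 0.3,"offset": [0,0,4],"rot": [0,0,0]}
  ]
}}

```text
time_s: 17.88
eef_pos: [0.4488, 0.2379, 0.0677]
eef_rot: [0.005, 0.994, 0.06, -0.088]
wrist_force: [-0.5, -0.0, -3.0]
opening: 0.518
grasp_force: 62.6
```

Call:
{"api": "apply_moves", "payload": {
  "moves": [
    {"jaw": 0.3,"offset": [0,0,2],"rot": [0,0,0]},
    {"jaw": 0.3,"offset": [0,0,2],"rot": [0,0,0]},
    {"jaw": 0.3,"offset": [0,0,1],"rot": [0,0,0]},
    {"jaw": 0.3,"offset": [0,0,1],"rot": [0,0,0]},
    {"jaw": 0.3,"offset": [0,0,0],"rot": [0,0,0]}
  ]
}}

```text
time_s: 18.5
eef_pos: [0.4478, 0.2378, 0.0619]
eef_rot: [0.005, 0.994, 0.061, -0.088]
wrist_force: [-0.7, 0.1, -3.3]
opening: 0.519
grasp_force: 62.6
```

Call:
{"api": "apply_moves", "payload": {
  "moves": [
    {"jaw": 1,"offset": [0,0,0],"rot": [0,0,0]},
    {"jaw": 1,"offset": [0,0,0],"rot": [0,0,0]},
    {"jaw": 1,"offset": [0,0,0],"rot": [0,0,0]},
    {"jaw": 1,"offset": [0,0,0],"rot": [0,0,0]},
    {"jaw": 1,"offset": [0,0,0],"rot": [0,0,0]}
  ]
}}

```text
time_s: 19.12
eef_pos: [0.4479, 0.2378, 0.062]
eef_rot: [0.005, 0.994, 0.06, -0.088]
wrist_force: [1.4, 0.1, -0.4]
opening: 1.001
grasp_force: 0.0
```

Call:
{"api": "apply_moves", "payload": {
  "moves": [
    {"jaw": 1,"offset": [0,0,0],"rot": [0,0,0]},
    {"jaw": 1,"offset": [0,0,-30],"rot": [0,0,0]},
    {"jaw": 1,"offset": [0,0,-40],"rot": [0,0,0]},
    {"jaw": 1,"offset": [0,0,-40],"rot": [0,0,0]},
    {"jaw": 1,"offset": [0,0,0],"rot": [0,0,0]}
  ]
}}

```text
time_s: 19.75
eef_pos: [0.4698, 0.2408, 0.1738]
eef_rot: [0.005, 0.995, 0.061, -0.084]
wrist_force: [-0.8, 0.7, -0.1]
opening: 1.003
grasp_force: 0.0
```

```bash
python3 - <<'E'
from h import *
im,P=cloud("side");cv2.imwrite("pics/c7.png",cv2.resize(im[60:240,200:440],(720,540))[...,::-1])
hsv=cv2.cvtColor(im,cv2.COLOR_RGB2HSV)
Q=P.reshape(-1,3);r=Q[:,:2]-[.515,.2464];x=-(r@[.9927,.1207]);y=-(r@[-.1207,.9927])
k=(abs(x)<.17)&(abs(y)<.034)&(Q[:,2]>.085)&(Q[:,2]<.15)&(hsv.reshape(-1,3)[:,1]>60)
print(k.sum(),x[k].min(),x[k].max(),y[k].min(),y[k].max(),Q[k,2].min(),Q[k,2].max())
E
```

```text
1425 -0.1608818813836644 -0.016146471498124038 -0.023852608119672297 0.02607377650695456 0.08502666738551617 0.12608804086617642
```

View pics/c7.png

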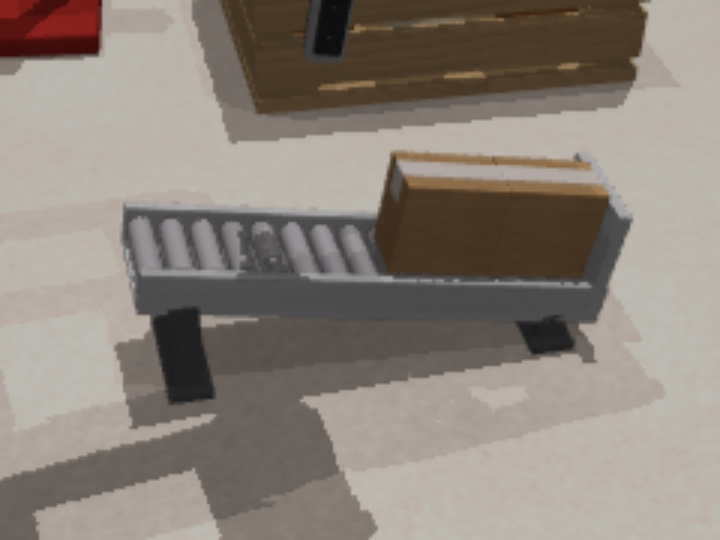

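Both cartons stand end to end against the stop, from (385,215) to (605,215), and the gripper is clear of them. Handing in.

```bash
python3 -c "
from h import *
print(ctrl.hand_in())"
```

```text
the job is handed in; nothing more can be done
None
```

Both small cartons are in the lane, upright and end to end against the stop, and the job is handed in at about 20 s of the 72 s; no verdict was returned. The first grasp closed on nothing, because the fingertips sit about 40 mm behind the reported TCP; I corrected for that.

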